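Find the rattling filter unit and show it to the scanner

ROBOT

A 6-joint arm with a two-finger parallel gripper is mounted at the origin on the work surface. World frame = base frame: x ahead of the robot, y to its left, z up, the work surface at z = 0. Lengths are in m, angles in rad, forces in N, time in s.
With the tool pointing down it reaches from about 0.35 to 0.975 m from the base axis. Payload 4.9 kg.
Tool frame: the origin (TCP) lies at the very end of the fingers, on their centre line; the grasp point (between the pads) lies 19 mm behind it (manip.hold_point_z is the distance from the TCP to the grasp point, in m); z points along the fingers, x is the direction in which the jaws open and shut, and the axes are right-handed (so a half turn about z gives the same grasp; the last joint's range is limited). The gripper opens to 85 mm and grips with 20 to 120 N. Pads are 22 mm wide; open, the fingers measure 114 mm over their backs; the gripper's body (76 mm by 85 mm) begins 54 mm behind the grasp point. The pads swing forward as they close: fully open they stand 13 mm farther back than shut.
Start: joints at [1.203, 0.053, 1.613, -0, 1.476, -0.119], TCP at [0.154, 0.606, 0.231] pointing down, gripper open.
Joint ranges: [-3.01, 3.01], [-1.01, 2.22], [0.06, 2.58], [-1.02, 4.17], [0.09, 2.62], [-3.14, 3.14]. Speed limits (rad/s): [2.57, 2.57, 3.14, 3.14, 3.14, 3.14].

INTERFACE

Orientations are given as a unit quaternion [w, x, y, z].
In Python, from plant import manip gives the robot as it stands.
- The arm moves only by the shell command python3 -m handwheel 'ROWS' [OPENING]. ROWS is JSON, a list of rows, each an object of numbers: "dx", "dy", "dz": the shift along the tool's x, y, z in m; "ax", "ay", "az": the turn, a rotation vector about the tool's x, y, z in rad. In form: [{"dx": .., "dy": .., "dz": .., "ax": .., "ay": .., "az": ..}, ...]. A call has 1 to 5 rows; each row is the pose to reach, as a shift and turn from the pose commanded when the call began, along the tool's axes at that moment; what a row does not reach only later rows make up. A row lasts 1/8 s, in which the tool goes at most 62.5 mm and 10.7 degrees, less where a joint would pass 70% of its speed; a pose out of reach is approached as far as the arm can. A call with a gripper value outside its range is refused whole. OPENING is the closure in counts, from 0 (fully open) to 255 (shut), set as the call begins (- or left out, the last holds). The fingers move at their own pace and stop on an object; the grip force is fixed at half the most. Time passes only in rows, so rows that repeat a pose let the fingers close. It gives the time, the measured TCP pose, the force and the opening at its end, in the units of the state.
- manip.state(): the state, without advancing time (a new reading comes with each control period).
- manip.grab_frame(name): name is "scene" or "top" or "wrist"; returns a dict with "image" (384x512x3 uint8, blue, green, red), "z_map" (384x512 float32, m along the optical axis (not along the pixel's ray), 0 where there is no reading), "K" (3x3 intrinsics, pixels), "xyz" and "rotation" of the camera in the world. Camera axes: x right, y up, looking along -z (the intrinsics and any distortion apply to the point x, -y, -z); pixel columns grow to the right and rows downward; lengths in m; the calibration is good to about 2 mm. A picture is of the moment at which its call begins.
- manip.job_done(): hands the job in, once; it reports no verdict.
The state is a dict: "time": time; "joint_pos": joint angles; "joint_vel": joint speeds; "joint_efforts": joint torques, N m; "tool_pos": TCP position; "tool_rot": TCP orientation; "contact_force": force on the tool from outside, world axes, zero at the start; "ft_torque": the same for the moment, N m; "gripper_width": opening from 0.0 (shut) to 1.0 (fully open).
Only numpy, scipy, OpenCV 4.12 (cv2) and the standard library are available. Lean on these libraries where they do the work, as an engineer would, in place of code of your own. Each camera call takes 0.05 s, during which the arm holds its last target.

TASK

The hand scanner clamped on its side on the bench stand has gone to sleep: squeeze its trigger all the way in and let it spring back to wake it. One of the three identical sealed aluminium filter units has a heavy choke broken loose inside: lift and shake them to find the one that rattles, and set any quiet one back upright where it stood. Finish holding the rattling unit still and level in front of the scanner, its bar-code label squarely facing the window about 80 mm away; never show the scanner a quiet unit, and leave everything else on the bench undisturbed.

Things in the scene. Friction and masses are not known exactly. Their poses are not given: they have to be found in the camera images.
- unit_a_center (a point): centre of unit_a, 24 mm above its underside. In one of the three units (not told which) a drum-shaped choke of about 0.2 kg, 36 mm across, lies loose and rolls up to 78 mm along the unit's length (y), knocking on the end walls; in the other two nothing moves
- unit_a_label (a point): centre of the label on the +y end face of unit_a: 60 mm along +y from the unit's centre, 4 mm below it
- unit_b_center (a point): centre of unit_b, 24 mm above its underside
- unit_b_label (a point): centre of the label on the +y end face of unit_b: 60 mm along +y from the unit's centre, 4 mm below it
- unit_c_center (a point): centre of unit_c, 24 mm above its underside
- unit_c_label (a point): centre of the label on the +y end face of unit_c: 60 mm along +y from the unit's centre, 4 mm below it
- scanner_window (a point): centre of the window of a grey pistol-grip scanner fixed on its side to a bench stand, 120 mm above the bench. The window looks along this point's -y (z is up); the head, 62 mm across x and 72 mm high, lies behind it (+y). The label of the unit is to stand about 80 mm from here along -y, at this height
- scanner_grip (a point): point between trigger and back of the grip, 120 mm up; squeeze both together along this point's y, from above. The level grip runs along x (butt to -x, 30 mm high). Its back face is at y = +22 mm from here, the outer face of the black trigger (16 mm high) at y = -29 mm free, -20 mm fully in. The head's side is 38 mm off along +x and rises 33 mm above here; open air below
- trigger (a joint): angle of the scanner's sprung trigger: 0 free, 0.32 rad fully squeezed (stop); it counts as squeezed above 0.27. At the point above it takes about 4 N to start and 8 N to hold fully in, and springs back when let go
- mouse: a black computer mouse, 105 x 60 x 34 mm; origin under its middle; to be left alone
- screw_jar: a small clear jar with black cap, 52 mm across, 62 mm high; origin under its middle; to be left alone
- pocket_meter: a dark hand-held multimeter lying on its back, 165 x 78 x 45 mm; origin under its middle; to be left alone
- board: a green circuit board on brass standoffs, 100 x 80 x 25 mm; origin under its middle; to be left alone
- finned_box: a small aluminium box with cooling fins on top, 75 x 62 x 42 mm; origin under its middle; to be left alone
- screwdriver: a screwdriver with a black handle, lying; origin under its middle; to be left alone
- tape_roll: a roll of tape lying flat, 84 mm across, 24 mm high; origin under its middle; to be left alone
- unit_a: a sealed die-cast aluminium filter unit: 60 mm wide (x), 120 mm long (y), 48 mm high, screwed lid on top, white bar-code label on its +y end face, two round connectors, 12 mm long, on its -y end face. The three units look alike; 0.4 to 0.6 kg each. This is the centre of its underside; it starts lying on that, label end towards world +y within 15 degrees
- unit_b: another of the three units, exactly like unit_a in look, size and axes; centre of its underside
- unit_c: another of the three units, exactly like unit_a in look, size and axes; centre of its underside
- scanner: the fixed scanner on its stand; origin on the bench under its head, 95 mm behind the window; axes as the window's
Mind the look-alikes: they are no part of the job. Leave any pink or purple look-alike of the unit_c alone.

How it is judged:
On the way, in this order (a step that is already met when the one before it is completed fails the run):
1. the scanner's trigger is squeezed fully in (value of joint trigger above 0.27 rad), for 0.1 s.
2. the trigger is let go and springs back (value of joint trigger below 0.05 rad), for 0.2 s.
3. the rattling unit is shaken in the gripper, clear of the bench (faster than 0.15 m/s) (((distance between unit_a_center and loose_part below 0.06 m and height (world z) of unit_a_center above 0.035 m and linear speed of unit_a above 0.15 m/s and contact force between the fingers and unit_a above 1 N) or (distance between unit_b_center and loose_part below 0.06 m and height (world z) of unit_b_center above 0.035 m and linear speed of unit_b above 0.15 m/s and contact force between the fingers and unit_b above 1 N) or (distance between unit_c_center and loose_part below 0.06 m and height (world z) of unit_c_center above 0.035 m and linear speed of unit_c above 0.15 m/s and contact force between the fingers and unit_c above 1 N))), for 0.05 s.
At the end, for the whole second after the job is handed in: rattling unit held by the fingers, clear of the scanner, still, level (0.25 rad), label 45-120 mm before the window, within 30 mm of its axis across and in height, facing it (0.3 rad); trigger free; quiet units at rest upright on the bench within 50 mm of where they stood (value of joint trigger below 0.05 rad and ((distance between unit_a_center and loose_part below 0.06 m and y of unit_a_label in the frame of scanner_window between -0.12 and -0.045 m and x of unit_a_label in the frame of scanner_window between -0.03 and 0.03 m and z of unit_a_label in the frame of scanner_window between -0.03 and 0.03 m and angle between the y axis of unit_a_label and the y axis of scanner_window, either way round below 0.3 rad and angle between unit_a's own z axis and vertical below 0.25 rad and linear speed of unit_a below 0.03 m/s and angular speed of unit_a below 0.2 rad/s and contact force between the fingers and unit_a above 2 N and contact force between scanner and unit_a below 0.1 N and distance of each of unit_b_center, unit_c_center from where it was at the start of the episode below 0.05 m and angle between each of unit_b, unit_c's own z axis and vertical below 0.1 rad and linear speed of each of unit_b, unit_c below 0.02 m/s and contact force between the fingers and unit_b below 0.1 N and contact force between the fingers and unit_c below 0.1 N) or (distance between unit_b_center and loose_part below 0.06 m and y of unit_b_label in the frame of scanner_window between -0.12 and -0.045 m and x of unit_b_label in the frame of scanner_window between -0.03 and 0.03 m and z of unit_b_label in the frame of scanner_window between -0.03 and 0.03 m and angle between the y axis of unit_b_label and the y axis of scanner_window, either way round below 0.3 rad and angle between unit_b's own z axis and vertical below 0.25 rad and linear speed of unit_b below 0.03 m/s and angular speed of unit_b below 0.2 rad/s and contact force between the fingers and unit_b above 2 N and contact force between scanner and unit_b below 0.1 N and distance of each of unit_a_center, unit_c_center from where it was at the start of the episode below 0.05 m and angle between each of unit_a, unit_c's own z axis and vertical below 0.1 rad and linear speed of each of unit_a, unit_c below 0.02 m/s and contact force between the fingers and unit_a below 0.1 N and contact force between the fingers and unit_c below 0.1 N) or (distance between unit_c_center and loose_part below 0.06 m and y of unit_c_label in the frame of scanner_window between -0.12 and -0.045 m and x of unit_c_label in the frame of scanner_window between -0.03 and 0.03 m and z of unit_c_label in the frame of scanner_window between -0.03 and 0.03 m and angle between the y axis of unit_c_label and the y axis of scanner_window, either way round below 0.3 rad and angle between unit_c's own z axis and vertical below 0.25 rad and linear speed of unit_c below 0.03 m/s and angular speed of unit_c below 0.2 rad/s and contact force between the fingers and unit_c above 2 N and contact force between scanner and unit_c below 0.1 N and distance of each of unit_a_center, unit_b_center from where it was at the start of the episode below 0.05 m and angle between each of unit_a, unit_b's own z axis and vertical below 0.1 rad and linear speed of each of unit_a, unit_b below 0.02 m/s and contact force between the fingers and unit_a below 0.1 N and contact force between the fingers and unit_b below 0.1 N))); the arm keeps its last pose, push and grip.
It fails at once if a quiet unit is shown to the scanner ((y of unit_a_label in the frame of scanner_window between -0.12 and -0.045 m and x of unit_a_label in the frame of scanner_window between -0.03 and 0.03 m and z of unit_a_label in the frame of scanner_window between -0.03 and 0.03 m and distance between unit_a_center and loose_part above 0.08 m) or (y of unit_b_label in the frame of scanner_window between -0.12 and -0.045 m and x of unit_b_label in the frame of scanner_window between -0.03 and 0.03 m and z of unit_b_label in the frame of scanner_window between -0.03 and 0.03 m and distance between unit_b_center and loose_part above 0.08 m) or (y of unit_c_label in the frame of scanner_window between -0.12 and -0.045 m and x of unit_c_label in the frame of scanner_window between -0.03 and 0.03 m and z of unit_c_label in the frame of scanner_window between -0.03 and 0.03 m and distance between unit_c_center and loose_part above 0.08 m)).
It fails at once if a bystander is pushed more than 30 mm or knocked over (distance of any of mouse, screw_jar, pocket_meter, board, finned_box, screwdriver, tape_roll from where it was at the start of the episode above 0.03 m or angle between screw_jar's own z axis and vertical above 0.5 rad).
It also fails if it takes over 72 s, if anything falls off the work surface, if the arm or the gripper's body presses on something with over 40 N, if the wrist force passes 120 N, or if a joint passes its speed limit or range.

## Working session

There is one attempt and no reset: what is moved stays moved. The work goes in short steps, Python scripts to look and compute and a shell command to move; the robot and the scene stay as the last step left them, time stands still between calls to the robot, and variables do not carry over. Pictures are saved under pics/ and viewed, and the job is handed in when it is done.

```bash
ls; mkdir -p pics; python3 - <<'E'
from plant import manip
import cv2,numpy as np,pickle
print(manip.state())
for n in ["scene","top","wrist"]:
    f=manip.grab_frame(n); cv2.imwrite(f"pics/{n}0.png",f["image"]); pickle.dump(f,open(f"{n}0.pkl","wb"))
    print(n,f["K"].tolist(),np.round(f["xyz"],3),np.round(f["rotation"],3).tolist(),[k for k in f])
E
```

```text
pics
{'time': 0.0, 'joint_pos': array([ 1.20300902e+00,  5.33596419e-02,  1.61432320e+00, -1.07450431e-05,
        1.47600391e+00, -1.18995514e-01]), 'joint_vel': array([ 0.00123901, -0.0007696 ,  0.0003738 , -0.00061286, -0.00032408,
        0.00033294]), 'joint_efforts': array([ 1.57435072e-03, -3.93669069e+01, -3.70184362e+01, -2.51794557e-05,
        6.88832137e-03, -6.84465988e-06]), 'tool_pos': array([0.15366481, 0.60515798, 0.23004386]), 'tool_rot': array([ 5.44708103e-04,  7.89376579e-01,  6.13908397e-01, -8.94222252e-04]), 'contact_force': array([ 0.58729432, -0.47174315,  0.55825648]), 'ft_torque': array([-0.0034898 ,  0.0297452 , -0.03974135]), 'gripper_width': 0.9945516335598841}
scene [[371.5191653104702, 0.0, 254.86905006796874], [0.0, 371.5191653104702, 193.28141004051247], [0.0, 0.0, 1.0]] [1.274 0.464 0.79 ] [0.409, 0.202, 0.397, 0.797] ['image', 'z_map', 'K', 'xyz', 'rotation']
top [[372.56076866379266, 0.0, 257.23957969101895], [0.0, 372.56076866379266, 189.31488361248822], [0.0, 0.0, 1.0]] [ 0.428 -0.073  1.249] [0.707, 0.029, -0.034, -0.705] ['image', 'z_map', 'K', 'xyz', 'rotation']
wrist [[308.4503853906383, 0.0, 251.21740416412132], [0.0, 308.4503853906383, 194.6081190382889], [0.0, 0.0, 1.0]] [0.072 0.627 0.372] [0.779, -0.131, -0.1, 0.605] ['image', 'z_map', 'K', 'xyz', 'rotation']
```

View pics/scene0.png

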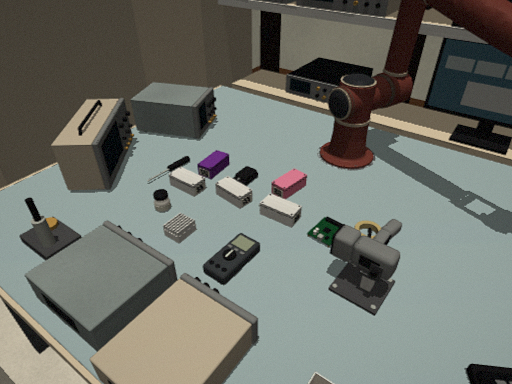

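View pics/top0.png

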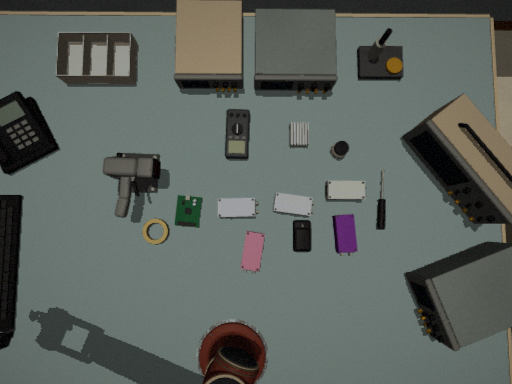

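View pics/wrist0.png

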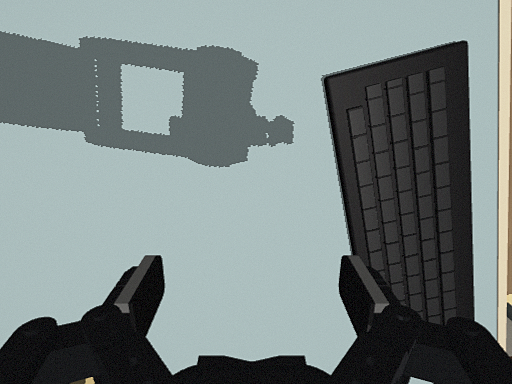

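Scene: the scanner is at top-view (133,167) with its grip running down to (123,208). Three aluminium units are at (237,208), (293,204) and (346,190). The look-alikes are pink at (253,250) and purple at (345,233). Next I'll measure them from both views.

```bash
cat > h.py <<'E'
import numpy as np,cv2,pickle
from scipy.spatial.transform import Rotation as R
def rot(f):
    r=np.asarray(f["rotation"]); 
    return R.from_quat(r[[1,2,3,0]]) 
def cloud(f):
    z=f["z_map"];K=f["K"];v,u=np.mgrid[:z.shape[0],:z.shape[1]]
    p=np.stack([(u-K[0,2])/K[0,0]*z,-(v-K[1,2])/K[1,1]*z,-z],-1)
    w=p@rot(f).as_matrix().T+f["xyz"]; w[z<=0]=np.nan
    return w
def proj(f,P):
    p=rot(f).inv().apply(np.atleast_2d(P)-f["xyz"]);K=f["K"]
    return np.stack([K[0,0]*p[:,0]/-p[:,2]+K[0,2],-K[1,1]*p[:,1]/-p[:,2]+K[1,2]],-1)
E
python3 - <<'E'
from h import *
t=pickle.load(open("top0.pkl","rb"));s=pickle.load(open("scene0.pkl","rb"))
ct=cloud(t);cs=cloud(s)
P=lambda c,u,v:np.round(c[v,u],3)
for n,(u,v) in dict(ua=(237,208),ub=(293,204),uc=(346,190),head=(133,167),grip=(123,190),board=(188,210),bench=(210,300),tape=(155,221),meter=(237,140),mouse=(302,236),pink=(253,250),purple=(345,233)).items():
    print(n,P(ct,u,v))
for n,(u,v) in dict(u1=(281,208),u2=(234,190),u3=(187,180),head=(365,250)).items(): print(n,P(cs,u,v))
img=t["image"]
for nm,c in(("top",ct),("scene",cs)):
  f=t if nm=="top" else s
  hsv=cv2.cvtColor(f["image"],cv2.COLOR_BGR2HSV)
  m=((c[...,2]>.036)&(c[...,2]<.056)&(hsv[...,1]<40)&(hsv[...,2]>140)).astype(np.uint8)
  n,l,st,ce=cv2.connectedComponentsWithStats(m)
  for i in range(1,n):
    if st[i,4]>80:
      pts=c[l==i]; r=cv2.minAreaRect((pts[:,:2]*1000).astype(np.float32)); print(nm,ce[i].round(),st[i,4],np.round(r[0],1),np.round(r[1],1),round(r[2],1),np.median(pts[:,2]).round(4))
for n,f,(x,y,w,h) in(("top",t,(90,140,90,90)),("scene",s,(310,205,110,110)),("top",t,(205,160,180,120)),("scene",s,(155,140,160,120))):
  pass
a=cv2.resize(t["image"][140:230,90:180],(540,540),interpolation=cv2.INTER_CUBIC);cv2.imwrite("pics/scan_top.png",a)
a=cv2.resize(s["image"][205:315,310:420],(550,550),interpolation=cv2.INTER_CUBIC);cv2.imwrite("pics/scan_scene.png",a)
a=cv2.resize(t["image"][165:275,200:400],(800,440),interpolation=cv2.INTER_CUBIC);cv2.imwrite("pics/units_top.png",a)
E
```

```text
ua [ 0.476 -0.016  0.048]
ub [ 0.489 -0.197  0.051]
uc [ 0.535 -0.37   0.044]
head [0.592 0.288 0.151]
grip [0.525 0.321 0.134]
board [0.47  0.148 0.011]
bench [0.177 0.072 0.002]
tape [0.434 0.253 0.023]
meter [ 0.701 -0.014  0.036]
mouse [ 0.386 -0.227  0.036]
pink [ 0.342 -0.068  0.049]
purple [ 0.396 -0.363  0.048]
u1 [0.494 0.002 0.048]
u2 [ 0.505 -0.177  0.048]
u3 [ 0.557 -0.343  0.05 ]
head [0.616 0.312 0.149]
top [346. 190.] 619 [ 536.8 -372. ] [ 56.2 117.2] 0.1 0.0468
top [293. 204.] 633 [ 490.5 -196.6] [119.2  58.4] 81.9 0.0464
top [236. 207.] 647 [479.3 -12.9] [ 58.4 116.6] 0.4 0.0465
scene [186. 176.] 321 [ 536.  -367.1] [ 63.1 123.3] 0.7 0.0481
scene [233. 186.] 355 [ 489.2 -193.4] [122.3  63.2] 83.1 0.0481
scene [280. 204.] 441 [480.  -11.1] [ 63.6 122.3] 1.6 0.0484
```

View pics/scan_top.png

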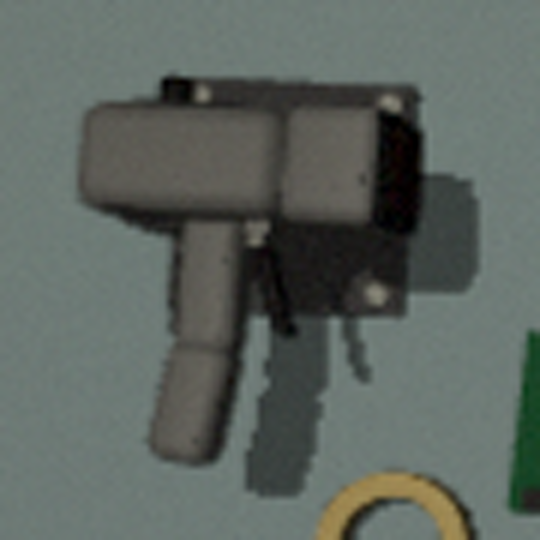

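View pics/scan_scene.png

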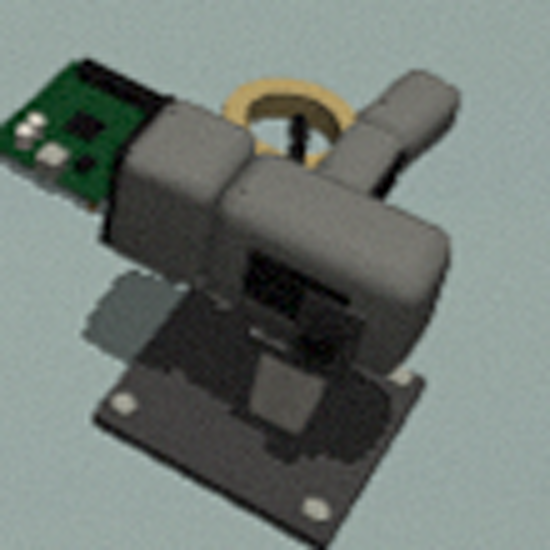

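View pics/units_top.png

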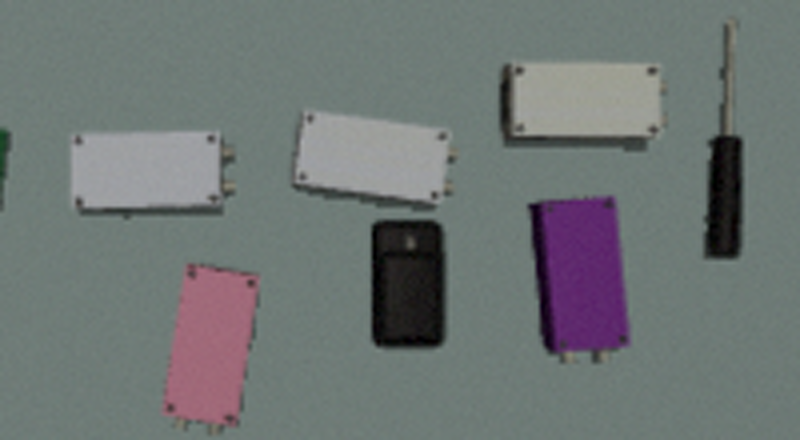

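The crops confirm three silvery units with connectors on the -y end, pixels (237,208), (293,204) and (346,190). The pink and purple boxes are the look-alikes. Next is the scanner geometry.

```bash
python3 - <<'E'
from h import *
t=pickle.load(open("top0.pkl","rb"));s=pickle.load(open("scene0.pkl","rb"))
ct=cloud(t);cs=cloud(s)
for nm,c in(("top",ct),("scene",cs)):
  reg=(c[...,0]>.4)&(c[...,0]<.72)&(c[...,1]>.15)&(c[...,1]<.45)
  m=reg&(c[...,2]>.142); p=c[m]
  r=cv2.minAreaRect((p[:,:2]*1000).astype(np.float32));print(nm,"head",r,np.percentile(p[:,2],[5,50,95]).round(4))
  m=reg&(c[...,2]>.126)&(c[...,2]<.14)&(c[...,0]<.555); p=c[m]
  r=cv2.minAreaRect((p[:,:2]*1000).astype(np.float32));print(nm,"grip",r,p.min(0),p.max(0),np.median(p[:,2]))
  for x in np.arange(.44,.57,.012):
    q=c[reg&(abs(c[...,0]-x)<.004)&(c[...,2]>.10)]
    if len(q): 
      g=q[q[:,2]>.126]
      print(round(x,3),len(q),"y",q[:,1].min().round(3),q[:,1].max().round(3),"high", (g[:,1].min().round(3),g[:,1].max().round(3),g[:,2].max().round(3)) if len(g) else None)
# trigger dark pixels
for (v,u) in [(182,133),(186,134),(190,136),(194,137)]: print(u,v,ct[v,u].round(3),t["image"][v,u])
E
```

```text
top head ((591.82373046875, 297.4659118652344), (133.76956176757812, 151.80023193359375), 32.068321228027344) [0.145  0.1511 0.1562]
top grip ((499.3172912597656, 309.7348327636719), (61.673160552978516, 111.03803253173828), 84.87969207763672) [0.44474766 0.27773904 0.12608594] [0.55345536 0.34398832 0.13959704] 0.13272598698315718
0.452 26 y 0.314 0.346 high (np.float64(0.314), np.float64(0.343), np.float64(0.137))
0.464 28 y 0.311 0.344 high (np.float64(0.312), np.float64(0.344), np.float64(0.137))
0.476 28 y 0.308 0.342 high (np.float64(0.31), np.float64(0.342), np.float64(0.138))
0.488 28 y 0.306 0.339 high (np.float64(0.31), np.float64(0.339), np.float64(0.139))
0.5 27 y 0.306 0.336 high (np.float64(0.307), np.float64(0.336), np.float64(0.137))
0.512 35 y 0.278 0.335 high (np.float64(0.278), np.float64(0.335), np.float64(0.136))
0.524 38 y 0.283 0.336 high (np.float64(0.285), np.float64(0.335), np.float64(0.139))
0.536 41 y 0.285 0.335 high (np.float64(0.288), np.float64(0.335), np.float64(0.139))
0.548 40 y 0.289 0.336 high (np.float64(0.291), np.float64(0.336), np.float64(0.13
[... 727 characters left out ...]
.float64(0.345), np.float64(0.138))
0.5 44 y 0.311 0.343 high (np.float64(0.311), np.float64(0.342), np.float64(0.138))
0.512 34 y 0.282 0.34 high (np.float64(0.282), np.float64(0.34), np.float64(0.138))
0.524 39 y 0.286 0.34 high (np.float64(0.287), np.float64(0.339), np.float64(0.138))
0.536 37 y 0.288 0.339 high (np.float64(0.291), np.float64(0.339), np.float64(0.137))
0.548 28 y 0.291 0.338 high (np.float64(0.291), np.float64(0.338), np.float64(0.138))
0.56 1 y 0.241 0.241 high (np.float64(0.241), np.float64(0.241), np.float64(0.153))
133 182 [0.55  0.294 0.127] [12  9 17]
134 186 [0.538 0.292 0.125] [16 19 23]
136 190 [0.526 0.285 0.128] [14 15 21]
137 194 [0.514 0.282 0.126] [16 20 20]
```

```bash
cat >> h.py <<'E'
def go(x,y,z,yaw,st=None):
    """tool-frame shift/turn to reach TCP (x,y,z), tool down, tool x at yaw(deg)"""
    from plant import manip
    st=st or manip.state(); q=st["tool_rot"]; A=R.from_quat(np.asarray(q)[[1,2,3,0]])
    d=A.inv().apply(np.array([x,y,z])-st["tool_pos"])
    c,s=np.cos(np.radians(yaw)),np.sin(np.radians(yaw))
    T=R.from_matrix(np.array([[c,s,0],[s,-c,0],[0,0,-1]]))
    cur=np.degrees(np.arctan2(*A.as_matrix()[[1,0],0]))
    print("t",round(st["time"],2),"pos",np.round(st["tool_pos"],4),"yaw",cur.round(2),"F",np.round(st["contact_force"],1),"w",round(st["gripper_width"],3))
    print("d",np.round(d,4),"turn",np.round((A.inv()*T).as_rotvec(),3))
E
python3 -c "
from h import *
go(.49,.314,.29,90)"
```

```text
t 0.15 pos [0.1537 0.6053 0.2303] yaw 75.74 F [0.2 0.1 0.1] w 1.0
d [-0.1996  0.3976 -0.0595] turn [-0.     0.002 -0.249]
```

```bash
python3 -m handwheel '[{"dx":-0.1,"dy":0.2,"dz":-0.06,"az":-0.25},{"dx":-0.1,"dy":0.2,"dz":-0.06,"az":-0.25},{"dx":-0.125,"dy":0.25,"dz":-0.06,"az":-0.25},{"dx":-0.125,"dy":0.25,"dz":-0.06,"az":-0.25},{"dx":-0.125,"dy":0.25,"dz":-0.06,"az":-0.25}]'; python3 -c "
from h import *
go(.49,.314,.29,90)"
```

```text
t 0.15 pos [0.1537 0.6053 0.2303] yaw 75.74 F [0.2 0.1 0.1] w 1.0
d [-0.1996  0.3976 -0.0595] turn [-0.     0.002 -0.249]invalid input at $[0]: expected keys dx, dy, dz, ax, ay, az
```

```bash
python3 -m handwheel '[{"dx":-0.2,"dy":0.4,"dz":-0.06,"ax":0,"ay":0,"az":-0.25},{"dx":-0.2,"dy":0.4,"dz":-0.06,"ax":0,"ay":0,"az":-0.25},{"dx":-0.2,"dy":0.4,"dz":-0.06,"ax":0,"ay":0,"az":-0.25},{"dx":-0.2,"dy":0.4,"dz":-0.06,"ax":0,"ay":0,"az":-0.25},{"dx":-0.2,"dy":0.4,"dz":-0.06,"ax":0,"ay":0,"az":-0.25}]'; python3 -c "
from h import *
go(.49,.314,.29,90)"
```

```text
time: 0.78
tool_pos: [0.3878, 0.4031, 0.2726]
tool_rot: [-0.0, 0.707, 0.708, -0.0]
contact_force: [1.1, -0.3, 0.8]
gripper_width: 0.997
t 0.78 pos [0.3878 0.4031 0.2726] yaw 90.08 F [ 1.1 -0.3  0.8] w 0.997
d [-0.0893  0.1021 -0.0174] turn [-0.     0.     0.001]
```

```bash
python3 -m handwheel '[{"dx":-0.089,"dy":0.1,"dz":-0.017,"ax":0,"ay":0,"az":0},{"dx":-0.089,"dy":0.1,"dz":-0.017,"ax":0,"ay":0,"az":0},{"dx":-0.089,"dy":0.1,"dz":-0.017,"ax":0,"ay":0,"az":0},{"dx":-0.089,"dy":0.1,"dz":-0.017,"ax":0,"ay":0,"az":0}]'; python3 - <<'E'
from h import *
from plant import manip
go(.524,.315,.17,90)
f=manip.grab_frame("wrist");cv2.imwrite("pics/w1.png",f["image"]);pickle.dump(f,open("w1.pkl","wb"))
c=cloud(f)
reg=(c[...,0]>.4)&(c[...,0]<.72)&(c[...,1]>.15)&(c[...,1]<.45)&(c[...,2]<.17)
for x in np.arange(.44,.57,.012):
    q=c[reg&(abs(c[...,0]-x)<.004)&(c[...,2]>.10)]
    if len(q): 
      g=q[q[:,2]>.122]; print(round(x,3),len(q),q[:,1].min().round(3),q[:,1].max().round(3),(g[:,1].min().round(3),g[:,1].max().round(3),g[:,2].max().round(3)))
for y in np.arange(.2,.40,.02):
    q=c[reg&(abs(c[...,1]-y)<.004)&(c[...,2]>.14)]
    if len(q): print("y",round(y,3),len(q),q[:,0].min().round(3),q[:,0].max().round(3),q[:,2].max().round(3))
E
```

```text
time: 1.27
tool_pos: [0.4867, 0.3156, 0.2891]
tool_rot: [-0.0, 0.707, 0.707, -0.0]
contact_force: [-0.1, 0.1, -0.4]
gripper_width: 1.002
t 1.27 pos [0.4867 0.3156 0.2891] yaw 90.0 F [-0.1  0.1 -0.4] w 1.002
d [-0.0006  0.0374  0.1191] turn [-0.001 -0.     0.   ]Traceback (most recent call last):
  File "<stdin>", line 10, in <module>
    return umr_minimum(a, axis, None, out, keepdims, initial, where)
ValueError: zero-size array to reduction operation minimum which has no identity
```

View pics/w1.png

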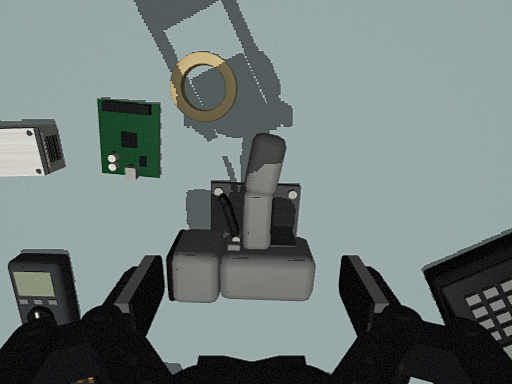

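The wrist view shows the scanner with its head at the bottom centre (240,265). The grip runs up to (265,150), and the trigger lever is at (228,215).

```bash
python3 - <<'E'
from h import *
f=pickle.load(open("w1.pkl","rb"))
c=cloud(f)
reg=(c[...,0]>.4)&(c[...,0]<.72)&(c[...,1]>.15)&(c[...,1]<.45)&(c[...,2]<.17)
for x in np.arange(.44,.57,.012):
    q=c[reg&(abs(c[...,0]-x)<.004)&(c[...,2]>.10)]
    g=q[q[:,2]>.122]
    if len(g): print(round(x,3),len(q),q[:,1].min().round(3),q[:,1].max().round(3),(g[:,1].min().round(3),g[:,1].max().round(3),g[:,2].max().round(3)))
for y in np.arange(.2,.40,.02):
    q=c[reg&(abs(c[...,1]-y)<.004)&(c[...,2]>.14)]
    if len(q): print("y",round(y,3),len(q),q[:,0].min().round(3),q[:,0].max().round(3),q[:,2].max().round(3))
q=c[reg&(c[...,2]>.125)]; print(q.min(0),q.max(0))
h=c[reg&(c[...,2]>.148)];print(cv2.minAreaRect((h[:,:2]*1000).astype(np.float32)))
E
```

```text
0.452 293 0.317 0.35 (np.float64(0.317), np.float64(0.35), np.float64(0.137))
0.464 280 0.315 0.35 (np.float64(0.315), np.float64(0.35), np.float64(0.137))
0.476 275 0.312 0.347 (np.float64(0.312), np.float64(0.347), np.float64(0.137))
0.488 267 0.31 0.345 (np.float64(0.31), np.float64(0.345), np.float64(0.137))
0.5 218 0.31 0.343 (np.float64(0.31), np.float64(0.343), np.float64(0.137))
0.512 323 0.281 0.34 (np.float64(0.281), np.float64(0.34), np.float64(0.136))
0.524 292 0.286 0.339 (np.float64(0.286), np.float64(0.339), np.float64(0.136))
0.536 285 0.289 0.339 (np.float64(0.289), np.float64(0.339), np.float64(0.137))
0.548 277 0.292 0.339 (np.float64(0.292), np.float64(0.339), np.float64(0.136))
0.56 1294 0.229 0.359 (np.float64(0.229), np.float64(0.359), np.float64(0.154))
y 0.24 387 0.561 0.619 0.157
y 0.26 419 0.561 0.621 0.157
y 0.28 364 0.564 0.62 0.156
y 0.3 348 0.566 0.619 0.155
y 0.32 326 0.567 0.621 0.155
y 0.34 343 0.568 0.621 0.155
y 0.36 350 0.569 0.621 0.154
y 0.38 229 0.571 0.621 0.152
[0.44400113 0.225237   0.12501323] [0.62174619 0.38535018 0.15744554]
((593.8225708007812, 304.39520263671875), (155.53257751464844, 60.1803092956543), 87.08910369873047)
```

```bash
python3 -c "
from h import *
go(.521,.316,.100,87)"; python3 -m handwheel '[{"dx":0.0005,"dy":0.034,"dz":0.05,"ax":0,"ay":0,"az":0.052},{"dx":0.0005,"dy":0.034,"dz":0.1,"ax":0,"ay":0,"az":0.052},{"dx":0.0005,"dy":0.034,"dz":0.15,"ax":0,"ay":0,"az":0.052},{"dx":0.0005,"dy":0.034,"dz":0.189,"ax":0,"ay":0,"az":0.052},{"dx":0.0005,"dy":0.034,"dz":0.189,"ax":0,"ay":0,"az":0.052}]';  python3 - <<'E'
from h import *
from plant import manip
go(.521,.316,.100,87)
f=manip.grab_frame("wrist");cv2.imwrite("pics/w2.png",f["image"])
E
```

```text
t 1.32 pos [0.4861 0.3163 0.289 ] yaw 90.09 F [0.7 0.6 0.7] w 0.998
d [-0.0004  0.0352  0.1889] turn [-0.001 -0.     0.054]
time: 1.95
tool_pos: [0.5164, 0.3165, 0.096]
tool_rot: [-0.002, 0.724, 0.69, -0.004]
contact_force: [0.8, 0.2, -0.2]
gripper_width: 0.997
t 1.95 pos [0.5164 0.3165 0.096 ] yaw 87.24 F [ 0.8  0.2 -0.2] w 0.997
d [-0.0003  0.0046 -0.0041] turn [-0.008  0.004  0.004]
```

View pics/w2.png

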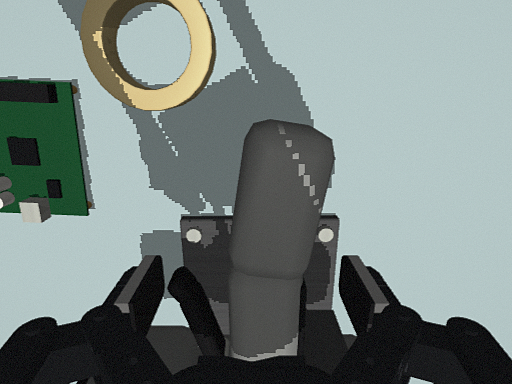

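The trigger (185,285) and grip (265,290) sit between the open pads at (150,290) and (352,290). I'll close now.

```bash
python3 -m handwheel '[{"dx":0,"dy":0.003,"dz":-0.002,"ax":0,"ay":0,"az":0},{"dx":0,"dy":0.003,"dz":-0.002,"ax":0,"ay":0,"az":0},{"dx":0,"dy":0.003,"dz":-0.002,"ax":0,"ay":0,"az":0},{"dx":0,"dy":0.003,"dz":-0.002,"ax":0,"ay":0,"az":0},{"dx":0,"dy":0.003,"dz":-0.002,"ax":0,"ay":0,"az":0}]' 145; python3 - <<'E'
from h import *
from plant import manip
go(.521,.316,.100,87)
f=manip.grab_frame("wrist");cv2.imwrite("pics/w3.png",f["image"])
E
```

```text
time: 2.62
tool_pos: [0.5258, 0.3177, 0.1061]
tool_rot: [0.001, 0.725, 0.689, 0.003]
contact_force: [-0.4, 0.2, 5.2]
gripper_width: 0.47
t 2.62 pos [0.5258 0.3177 0.1061] yaw 87.09 F [-0.4  0.2  5.2] w 0.47
d [-0.0019 -0.0047  0.0061] turn [ 0.005 -0.004  0.002]
```

View pics/w3.png

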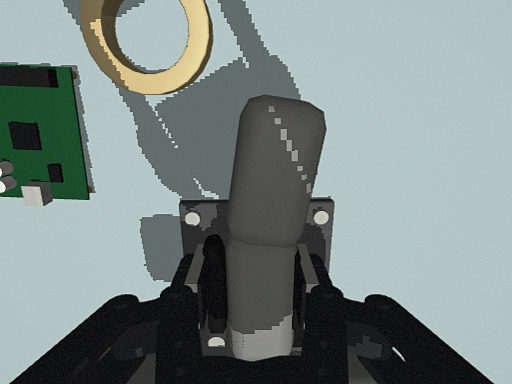

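```bash
python3 -m handwheel '[{"dx":0,"dy":0,"dz":0,"ax":0,"ay":0,"az":0},{"dx":0,"dy":0,"dz":0,"ax":0,"ay":0,"az":0},{"dx":0,"dy":0,"dz":0,"ax":0,"ay":0,"az":0},{"dx":0,"dy":0,"dz":0,"ax":0,"ay":0,"az":0}]' 200; python3 - <<'E'
from h import *
from plant import manip
go(.521,.316,.100,87)
f=manip.grab_frame("wrist");cv2.imwrite("pics/w4.png",f["image"][190:384,100:420])
E
```

```text
time: 3.18
tool_pos: [0.5258, 0.3176, 0.1061]
tool_rot: [0.001, 0.725, 0.689, 0.003]
contact_force: [-0.7, 0.5, 5.9]
gripper_width: 0.466
t 3.17 pos [0.5258 0.3176 0.1061] yaw 87.09 F [-0.7  0.5  5.9] w 0.466
d [-0.0019 -0.0047  0.0061] turn [ 0.005 -0.004  0.002]
```

View pics/w4.png

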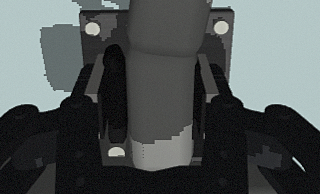

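The width stays at 0.466 with a much tighter command, so the trigger is on its stop. Release it and let it spring back.

```bash
python3 -m handwheel '[{"dx":0,"dy":0,"dz":0,"ax":0,"ay":0,"az":0},{"dx":0,"dy":0,"dz":0,"ax":0,"ay":0,"az":0},{"dx":0,"dy":0,"dz":0,"ax":0,"ay":0,"az":0},{"dx":0,"dy":0,"dz":0,"ax":0,"ay":0,"az":0},{"dx":0,"dy":0,"dz":0,"ax":0,"ay":0,"az":0}]' 0; python3 - <<'E'
from h import *
from plant import manip
go(.515,.316,.290,90)
f=manip.grab_frame("wrist");cv2.imwrite("pics/w5.png",f["image"][190:384,100:420])
E
```

```text
time: 3.85
tool_pos: [0.5235, 0.3165, 0.1026]
tool_rot: [-0.0, 0.725, 0.689, -0.0]
contact_force: [0.3, 0.4, 0.2]
gripper_width: 1.0
t 3.85 pos [0.5235 0.3165 0.1026] yaw 87.1 F [0.3 0.4 0.2] w 1.0
d [-0.0009 -0.0086 -0.1874] turn [-0.    -0.    -0.051]
```

View pics/w5.png

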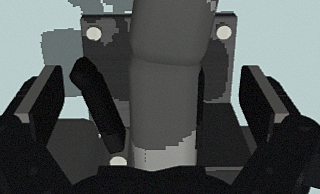

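The trigger has sprung back to its free position. Next is unit 1.

```bash
python3 -m handwheel '[{"dx":0,"dy":-0.004,"dz":-0.06,"ax":0,"ay":0,"az":0},{"dx":0,"dy":-0.004,"dz":-0.12,"ax":0,"ay":0,"az":0},{"dx":0,"dy":-0.004,"dz":-0.15,"ax":0,"ay":0,"az":0},{"dx":-0.06,"dy":-0.02,"dz":-0.16,"ax":0,"ay":0,"az":0.18},{"dx":-0.12,"dy":-0.03,"dz":-0.16,"ax":0,"ay":0,"az":0.36}]' 0; python3 - <<'E'
from h import *
from plant import manip
go(.4795,-.012,.23,1)
print(manip.state()["joint_pos"].round(2))
E
```

```text
time: 4.53
tool_pos: [0.4877, 0.1973, 0.2643]
tool_rot: [0.0, 0.838, 0.546, 0.001]
contact_force: [1.2, -0.9, 0.4]
gripper_width: 1.003
t 4.53 pos [0.4877 0.1973 0.2643] yaw 66.24 F [ 1.2 -0.9  0.4] w 1.003
d [-0.1949  0.0768  0.0341] turn [ 1.000e-03 -3.000e-03  1.139e+00]
[ 0.24 -0.21  1.8  -0.    1.54 -0.91]
```

```bash
python3 -m handwheel '[{"dx":-0.05,"dy":0.02,"dz":0.01,"ax":0,"ay":0,"az":0.18},{"dx":-0.1,"dy":0.04,"dz":0.01,"ax":0,"ay":0,"az":0.36},{"dx":-0.15,"dy":0.058,"dz":0.01,"ax":0,"ay":0,"az":0.54},{"dx":-0.195,"dy":0.077,"dz":0.01,"ax":0,"ay":0,"az":0.72},{"dx":-0.195,"dy":0.077,"dz":0.01,"ax":0,"ay":0,"az":0.9}]' 0; python3 - <<'E'
from h import *
from plant import manip
go(.4795,-.012,.16,1)
E
```

```text
time: 5.15
tool_pos: [0.4802, -0.0143, 0.2527]
tool_rot: [0.0, 0.992, 0.124, 0.0]
contact_force: [-0.7, 0.1, 0.0]
gripper_width: 1.0
t 5.15 pos [ 0.4802 -0.0143  0.2527] yaw 14.27 F [-0.7  0.1  0. ] w 1.0
d [-0.0001 -0.0025  0.0927] turn [ 0.    -0.     0.232]
```

```bash
python3 -m handwheel '[{"dx":0,"dy":-0.002,"dz":0.045,"ax":0,"ay":0,"az":0.18},{"dx":0,"dy":-0.002,"dz":0.08,"ax":0,"ay":0,"az":0.23},{"dx":0,"dy":-0.002,"dz":0.092,"ax":0,"ay":0,"az":0.23},{"dx":0,"dy":-0.002,"dz":0.092,"ax":0,"ay":0,"az":0.23}]' 0; python3 - <<'E'
from h import *
from plant import manip
go(.4795,-.012,.010,1)
f=manip.grab_frame("wrist");cv2.imwrite("pics/w6.png",f["image"]);pickle.dump(f,open("w6.pkl","wb"))
c=cloud(f); m=(c[...,2]>.040)&(c[...,2]<.056)&(c[...,1]>-.1)&(c[...,1]<.08)&(abs(c[...,0]-.48)<.06)
p=c[m];print(cv2.minAreaRect((p[:,:2]*1000).astype(np.float32)),np.median(p[:,2]))
E
```

```text
time: 5.65
tool_pos: [0.4797, -0.0096, 0.1603]
tool_rot: [-0.0, 1.0, 0.015, -0.001]
contact_force: [-0.0, -0.4, 0.7]
gripper_width: 0.999
t 5.65 pos [ 0.4797 -0.0096  0.1603] yaw 1.77 F [-0.  -0.4  0.7] w 0.999
d [-1.000e-04  2.500e-03  1.503e-01] turn [-0.     0.001  0.013]
((478.9034118652344, -10.74139404296875), (60.083370208740234, 120.7558364868164), 1.4705654382705688) 0.04756341313617529
```

View pics/w6.png

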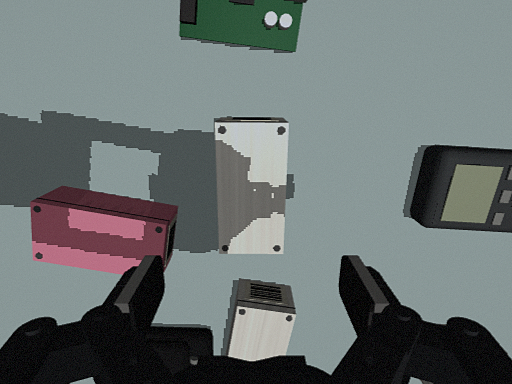

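Unit 1 is centred at (252,187), with the pink look-alike at the left (105,230). Unit 2's label is visible at the bottom (265,290). Descend and grip.

```bash
python3 -m handwheel '[{"dx":-0.0007,"dy":0.0012,"dz":0.05,"ax":0,"ay":0,"az":0.005},{"dx":-0.0007,"dy":0.0012,"dz":0.1,"ax":0,"ay":0,"az":0.005},{"dx":-0.0007,"dy":0.0012,"dz":0.135,"ax":0,"ay":0,"az":0.005},{"dx":-0.0007,"dy":0.0012,"dz":0.15,"ax":0,"ay":0,"az":0.005},{"dx":-0.0007,"dy":0.0012,"dz":0.15,"ax":0,"ay":0,"az":0.005}]' 0; python3 -m handwheel '[{"dx":0,"dy":0,"dz":0,"ax":0,"ay":0,"az":0},{"dx":0,"dy":0,"dz":0,"ax":0,"ay":0,"az":0},{"dx":0,"dy":0,"dz":0,"ax":0,"ay":0,"az":0},{"dx":0,"dy":0,"dz":0,"ax":0,"ay":0,"az":0}]' 255; python3 -c "
from h import *
go(.479,-.0108,.1,1.5)"
```

```text
time: 6.32
tool_pos: [0.4799, -0.011, 0.0112]
tool_rot: [0.0, 1.0, 0.013, 0.0]
contact_force: [0.4, -0.3, 0.0]
gripper_width: 1.001
time: 6.82
tool_pos: [0.481, -0.0112, 0.013]
tool_rot: [0.0, 1.0, 0.013, 0.002]
contact_force: [-1.2, -0.5, 5.9]
gripper_width: 0.693
t 6.83 pos [ 0.481  -0.0112  0.013 ] yaw 1.44 F [-1.2 -0.5  5.9] w 0.693
d [-0.0017 -0.0004 -0.087 ] turn [ 0.001 -0.003 -0.001]
```

```bash
python3 -m handwheel '[{"dx":0,"dy":0,"dz":-0.04,"ax":0,"ay":0,"az":0},{"dx":0,"dy":0,"dz":-0.09,"ax":0,"ay":0,"az":0},{"dx":0,"dy":0,"dz":-0.12,"ax":0,"ay":0,"az":0},{"dx":0,"dy":0,"dz":-0.12,"ax":0,"ay":0,"az":0},{"dx":0,"dy":0,"dz":-0.12,"ax":0,"ay":0,"az":0}]'
cat > ft.py <<'E'
from plant import manip
import numpy as np
s=manip.state();print(round(s["time"],2),"F",np.round(s["contact_force"],2),"T",np.round(s["ft_torque"],3),"pos",np.round(s["tool_pos"],4))
E
for i in 1 2 3; do python3 -m handwheel '[{"dx":0,"dy":0,"dz":0,"ax":0,"ay":0,"az":0}]' >/dev/null; python3 ft.py; done
```

```text
time: 7.45
tool_pos: [0.478, -0.0107, 0.1287]
tool_rot: [-0.0, 1.0, 0.013, -0.001]
contact_force: [-0.9, 0.6, -4.1]
gripper_width: 0.69
7.58 F [-0.55 -0.47 -4.33] T [ 0.031  0.061 -0.007] pos [ 0.4776 -0.0106  0.128 ]
7.7 F [-0.45  0.51 -3.95] T [ 0.011  0.019 -0.017] pos [ 0.4783 -0.0107  0.1288]
7.83 F [ 0.27 -0.01 -4.13] T [ 0.004 -0.043  0.007] pos [ 0.4789 -0.0108  0.1298]
```

```bash
Z='[{"dx":0,"dy":0,"dz":0,"ax":0,"ay":0,"az":0}]'
python3 -m handwheel '[{"dx":0,"dy":0,"dz":0,"ax":0.17,"ay":0,"az":0},{"dx":0,"dy":0,"dz":0,"ax":0.34,"ay":0,"az":0},{"dx":0,"dy":0,"dz":0,"ax":0.34,"ay":0,"az":0},{"dx":0,"dy":0,"dz":0,"ax":0.34,"ay":0,"az":0},{"dx":0,"dy":0,"dz":0,"ax":0.34,"ay":0,"az":0}]'|head -1
for i in 1 2; do python3 -m handwheel '[{"dx":0,"dy":0,"dz":0,"ax":0,"ay":0,"az":0}]' >/dev/null; python3 ft.py; done
python3 -m handwheel '[{"dx":0,"dy":0,"dz":0,"ax":-0.17,"ay":0,"az":0},{"dx":0,"dy":0,"dz":0,"ax":-0.34,"ay":0,"az":0},{"dx":0,"dy":0,"dz":0,"ax":-0.34,"ay":0,"az":0}]' |head -1
for i in 1 2; do python3 -m handwheel '[{"dx":0,"dy":0,"dz":0,"ax":0,"ay":0,"az":0}]' >/dev/null; python3 ft.py; done
python3 -m handwheel '[{"dx":0,"dy":0,"dz":0,"ax":-0.17,"ay":0,"az":0},{"dx":0,"dy":0,"dz":0,"ax":-0.34,"ay":0,"az":0},{"dx":0,"dy":0,"dz":0,"ax":-0.34,"ay":0,"az":0},{"dx":0,"dy":0,"dz":0,"ax":-0.34,"ay":0,"az":0},{"dx":0,"dy":0,"dz":0,"ax":-0.34,"ay":0,"az":0}]'|head -1
for i in 1 2; do python3 -m handwheel '[{"dx":0,"dy":0,"dz":0,"ax":0,"ay":0,"az":0}]' >/dev/null; python3 ft.py; done
python3 -m handwheel '[{"dx":0,"dy":0,"dz":0,"ax":0.17,"ay":0,"az":0},{"dx":0,"dy":0,"dz":0,"ax":0.34,"ay":0,"az":0},{"dx":0,"dy":0,"dz":0,"ax":0.34,"ay":0,"az":0}]' |head -1
for i in 1 2; do python3 -m handwheel '[{"dx":0,"dy":0,"dz":0,"ax":0,"ay":0,"az":0}]' >/dev/null; python3 ft.py; done
python3 -c "
from h import *
go(.479,-.0108,.1,1.5)"
```

```text
time: 8.45
8.57 F [-0.83  0.09 -4.91] T [-0.334  0.011  0.006] pos [ 0.4793 -0.0102  0.1308]
8.7 F [-0.39 -0.22 -4.59] T [-0.308 -0.004 -0.011] pos [ 0.4793 -0.0104  0.1307]
time: 9.07
9.2 F [ 0.6   0.47 -4.77] T [ 0.046  0.005 -0.012] pos [ 0.4791 -0.0107  0.1304]
9.32 F [ 0.67 -0.34 -4.81] T [ 0.026 -0.003  0.035] pos [ 0.4791 -0.0116  0.1303]
time: 9.95
10.07 F [ 0.09 -0.2  -5.09] T [ 0.331 -0.058 -0.004] pos [ 0.4794 -0.0118  0.1309]
10.2 F [-0.45 -0.64 -3.54] T [0.311 0.02  0.039] pos [ 0.4793 -0.0114  0.1308]
time: 10.58
10.7 F [-0.25  0.2  -4.89] T [0.008 0.062 0.038] pos [ 0.479  -0.011   0.1303]
10.82 F [ 0.25  0.34 -4.58] T [-0.041 -0.019  0.018] pos [ 0.4789 -0.0101  0.1302]
t 10.82 pos [ 0.4789 -0.0101  0.1302] yaw 1.52 F [ 0.2  0.3 -4.6] w 0.688
d [0.0001 0.0007 0.0302] turn [0.001 0.001 0.   ]
```

```bash
cat > fts.py <<'E'
from plant import manip
import numpy as np,sys
n=int(sys.argv[1]);a=[]
for i in range(n):
    manip.grab_frame("wrist"); s=manip.state(); a.append(np.r_[s["contact_force"],s["ft_torque"]])
a=np.array(a);print(round(s["time"],2),"mean",a.mean(0).round(3),"sd",a.std(0).round(3))
E
python3 fts.py 6
python3 -m handwheel '[{"dx":0,"dy":0,"dz":0,"ax":0.1,"ay":0,"az":0},{"dx":0,"dy":0,"dz":0,"ax":0.1,"ay":0,"az":0},{"dx":0,"dy":0,"dz":0,"ax":0.1,"ay":0,"az":0},{"dx":0,"dy":0,"dz":0,"ax":0.1,"ay":0,"az":0},{"dx":0,"dy":0,"dz":0,"ax":0.1,"ay":0,"az":0}]'|head -1
python3 fts.py 10
python3 -m handwheel '[{"dx":0,"dy":0,"dz":0,"ax":-0.1,"ay":0,"az":0},{"dx":0,"dy":0,"dz":0,"ax":-0.2,"ay":0,"az":0},{"dx":0,"dy":0,"dz":0,"ax":-0.2,"ay":0,"az":0},{"dx":0,"dy":0,"dz":0,"ax":-0.2,"ay":0,"az":0},{"dx":0,"dy":0,"dz":0,"ax":-0.2,"ay":0,"az":0}]'|head -1
python3 fts.py 10
python3 -m handwheel '[{"dx":0,"dy":0,"dz":0,"ax":0.1,"ay":0,"az":0},{"dx":0,"dy":0,"dz":0,"ax":0.1,"ay":0,"az":0}]'|head -1
python3 fts.py 10
```

```text
11.12 mean [-1.630e-01 -4.700e-02 -4.638e+00 -2.700e-02  4.000e-03  1.200e-02] sd [0.259 0.124 0.449 0.021 0.012 0.024]
time: 11.75
12.25 mean [-0.038  0.27  -4.481 -0.049  0.011 -0.006] sd [0.378 0.366 0.417 0.022 0.031 0.024]
time: 12.88
13.38 mean [-4.220e-01  1.120e-01 -4.462e+00  8.000e-02  3.000e-03  8.000e-03] sd [0.677 0.437 0.706 0.046 0.035 0.014]
time: 13.62
14.12 mean [ 5.300e-02  5.200e-02 -4.415e+00 -6.600e-02 -5.000e-03  4.000e-03] sd [0.603 0.392 0.399 0.036 0.035 0.039]
```

```bash
python3 -m handwheel '[{"dx":0,"dy":0,"dz":0,"ax":0.15,"ay":0,"az":0},{"dx":0,"dy":0,"dz":0,"ax":0.15,"ay":0,"az":0},{"dx":0,"dy":0,"dz":0,"ax":0.15,"ay":0,"az":0},{"dx":0,"dy":0,"dz":0,"ax":0.15,"ay":0,"az":0},{"dx":0,"dy":0,"dz":0,"ax":0.15,"ay":0,"az":0}]'|head -1
python3 fts.py 4
python3 -m handwheel '[{"dx":0,"dy":0,"dz":0,"ax":-0.15,"ay":0,"az":0},{"dx":0,"dy":0,"dz":0,"ax":-0.15,"ay":0,"az":0}]'|head -1
python3 fts.py 14; python3 ft.py
```

```text
time: 14.75
14.95 mean [-0.424  0.272 -4.723 -0.119  0.008  0.014] sd [0.399 0.371 0.427 0.042 0.022 0.029]
time: 15.2
15.9 mean [-1.880e-01 -1.900e-02 -4.176e+00  1.900e-02  7.000e-03  3.000e-03] sd [0.484 0.48  0.648 0.027 0.026 0.031]
15.9 F [ 0.29 -0.02 -3.72] T [ 0.04   0.088 -0.044] pos [ 0.4793 -0.011   0.1306]
```

```bash
python3 -m handwheel '[{"dx":0,"dy":0,"dz":0,"ax":0.15,"ay":0,"az":0},{"dx":0,"dy":0,"dz":0,"ax":0.15,"ay":0,"az":0},{"dx":0,"dy":0,"dz":0,"ax":0.15,"ay":0,"az":0},{"dx":0,"dy":0,"dz":0,"ax":0.1,"ay":0,"az":0},{"dx":0,"dy":0,"dz":0,"ax":0.06,"ay":0,"az":0}]'|head -1
python3 -m handwheel '[{"dx":0,"dy":0,"dz":0,"ax":-0.03,"ay":0,"az":0},{"dx":0,"dy":0,"dz":0,"ax":-0.03,"ay":0,"az":0}]'|head -1
python3 fts.py 12
python3 -m handwheel '[{"dx":0,"dy":0,"dz":0,"ax":-0.18,"ay":0,"az":0},{"dx":0,"dy":0,"dz":0,"ax":-0.18,"ay":0,"az":0},{"dx":0,"dy":0,"dz":0,"ax":-0.18,"ay":0,"az":0},{"dx":0,"dy":0,"dz":0,"ax":-0.13,"ay":0,"az":0},{"dx":0,"dy":0,"dz":0,"ax":-0.09,"ay":0,"az":0}]'|head -1
python3 -m handwheel '[{"dx":0,"dy":0,"dz":0,"ax":0.03,"ay":0,"az":0},{"dx":0,"dy":0,"dz":0,"ax":0.03,"ay":0,"az":0}]'|head -1
python3 fts.py 12
python3 -c "
from h import *
go(.479,-.0108,.1,1.5)"
```

```text
time: 16.52
time: 16.77
17.38 mean [-8.000e-02  7.000e-03 -4.289e+00  4.600e-02 -8.000e-03  3.000e-03] sd [0.472 0.397 0.379 0.029 0.03  0.022]
time: 18.0
time: 18.25
18.85 mean [-9.400e-02 -1.000e-01 -4.474e+00 -3.600e-02 -3.000e-03  4.000e-03] sd [0.482 0.429 0.402 0.029 0.029 0.025]
t 18.85 pos [ 0.4793 -0.0108  0.1306] yaw 1.45 F [-0.4 -0.9 -4.4] w 0.693
d [-0.0003 -0.0009  0.0306] turn [ 0.03  -0.    -0.001]
```

The sign of the torque flips with the roll side: +0.046 at +0.03 rad, against about -0.03 expected for a solid unit. Every reading fits a ~0.2 kg mass moving about ±39 mm, so unit 1 rattles. Level it and shake it to confirm.

```bash
python3 -m handwheel '[{"dx":0,"dy":0,"dz":-0.02,"ax":0.03,"ay":0,"az":0},{"dx":0,"dy":0.05,"dz":-0.02,"ax":0.03,"ay":0,"az":0},{"dx":0,"dy":0.05,"dz":-0.02,"ax":0.03,"ay":0,"az":0}]'; python3 fts.py 1;python3 fts.py 1;python3 fts.py 1;python3 fts.py 1;
python3 -m handwheel '[{"dx":0,"dy":-0.06,"dz":0,"ax":0,"ay":0,"az":0},{"dx":0,"dy":0,"dz":0,"ax":0,"ay":0,"az":0},{"dx":0,"dy":-0.06,"dz":0,"ax":0,"ay":0,"az":0},{"dx":0,"dy":0,"dz":0,"ax":0,"ay":0,"az":0},{"dx":0,"dy":-0.06,"dz":0,"ax":0,"ay":0,"az":0}]'; 
for i in 1 2 3 4 5 6 7 8; do python3 fts.py 1; done
python3 -c "
from h import *
go(.479,-.0108,.15,1.5)"
```

```text
time: 19.23
tool_pos: [0.481, -0.0625, 0.1528]
tool_rot: [0.001, 1.0, 0.011, 0.001]
contact_force: [-0.6, 0.7, -4.3]
gripper_width: 0.692
19.27 mean [ 3.830e-01 -8.410e-01 -4.839e+00  4.000e-03 -4.000e-03 -1.400e-02] sd [0. 0. 0. 0. 0. 0.]
19.32 mean [-9.180e-01 -8.590e-01 -4.404e+00  2.000e-02 -1.500e-02  2.000e-03] sd [0. 0. 0. 0. 0. 0.]
19.38 mean [-0.446 -0.741 -4.844  0.076 -0.024  0.011] sd [0. 0. 0. 0. 0. 0.]
19.43 mean [-0.066 -1.001 -5.258  0.091  0.006  0.   ] sd [0. 0. 0. 0. 0. 0.]
time: 20.05
tool_pos: [0.48, -0.0087, 0.1526]
tool_rot: [0.002, 1.0, 0.004, 0.001]
contact_force: [3.0, 1.0, -5.6]
gripper_width: 0.694
20.1 mean [-1.138  7.69  -5.184  0.543  0.053  0.065] sd [0. 0. 0. 0. 0. 0.]
20.15 mean [-0.196 -0.3   -4.145  0.016  0.056 -0.02 ] sd [0. 0. 0. 0. 0. 0.]
20.2 mean [-0.294 -0.116 -4.172 -0.011  0.052 -0.056] sd [0. 0. 0. 0. 0. 0.]
20.25 mean [-0.358  0.654 -4.558  0.049 -0.008  0.012] sd [0. 0. 0. 0. 0. 0.]
20.3 mean [ 0.386  0.44  -4.282 -0.005  0.044  0.022] sd [0. 0. 0. 0. 0. 0.]
20.35 mean [-3.300e-01  6.980e-01 -4.294e+00  3.000e-03 -4.000e-03 -1.300e-02] sd [0. 0. 0. 0. 0. 0.]
20.4 mean [-1.790e-01  3.720e-01 -4.909e+00 -3.000e-02  3.000e-03  7.000e-03] sd [0. 0. 0. 0. 0. 0.]
20.45 mean [-9.960e-01  3.630e-01 -4.765e+00  7.000e-03  1.000e-03 -7.000e-03] sd [0. 0. 0. 0. 0. 0.]
t 20.45 pos [4.789e-01 1.000e-04 1.520e-01] yaw 1.5 F [-1.   0.4 -4.8] w 0.693
d [-0.0002  0.0109  0.002 ] turn [ 0.  0. -0.]
```

A 7.7 N knock along y appeared with the arm already stopped, which confirms the rattle. Next I carry it to the scanner.

```bash
python3 -c "
from h import *
go(.583,.086,.113,-3)"; python3 -m handwheel '[{"dx":0.03,"dy":-0.018,"dz":0,"ax":0,"ay":0,"az":0.03},{"dx":0.06,"dy":-0.036,"dz":0.01,"ax":0,"ay":0,"az":0.06},{"dx":0.09,"dy":-0.056,"dz":0.025,"ax":0,"ay":0,"az":0.08},{"dx":0.102,"dy":-0.08,"dz":0.038,"ax":0,"ay":0,"az":0.08},{"dx":0.102,"dy":-0.088,"dz":0.039,"ax":0,"ay":0,"az":0.08}]'; python3 -m handwheel '[{"dx":0,"dy":0,"dz":0,"ax":0,"ay":0,"az":0},{"dx":0,"dy":0,"dz":0,"ax":0,"ay":0,"az":0},{"dx":0,"dy":0,"dz":0,"ax":0,"ay":0,"az":0},{"dx":0,"dy":0,"dz":0,"ax":0,"ay":0,"az":0}]'; python3 - <<'E'
from h import *
from plant import manip
go(.583,.086,.113,-3)
for n in ["scene","top"]:
    f=manip.grab_frame(n); pickle.dump(f,open(f"{n}9.pkl","wb")); cv2.imwrite(f"pics/{n}9.png",f["image"])
    c=cloud(f)
    if n=="scene":
        cv2.imwrite("pics/scene9c.png",cv2.resize(f["image"][160:320,240:450],(787,600),interpolation=cv2.INTER_CUBIC))
E
```

```text
t 20.45 pos [4.789e-01 1.000e-04 1.520e-01] yaw 1.5 F [-1.   0.4 -4.8] w 0.693
d [ 0.1063 -0.0832  0.0389] turn [0.    0.    0.078]
time: 21.08
tool_pos: [0.5783, 0.0913, 0.1114]
tool_rot: [0.0, 1.0, -0.027, -0.002]
contact_force: [-0.1, -0.3, -4.3]
gripper_width: 0.693
time: 21.58
tool_pos: [0.5788, 0.0897, 0.1135]
tool_rot: [0.0, 1.0, -0.028, 0.0]
contact_force: [-0.7, -0.0, -5.1]
gripper_width: 0.692
t 21.57 pos [0.5788 0.0897 0.1135] yaw -3.19 F [-0.7 -0.  -5.1] w 0.692
d [0.0044 0.0035 0.0005] turn [ 0.    -0.001 -0.003]
```

View pics/scene9c.png

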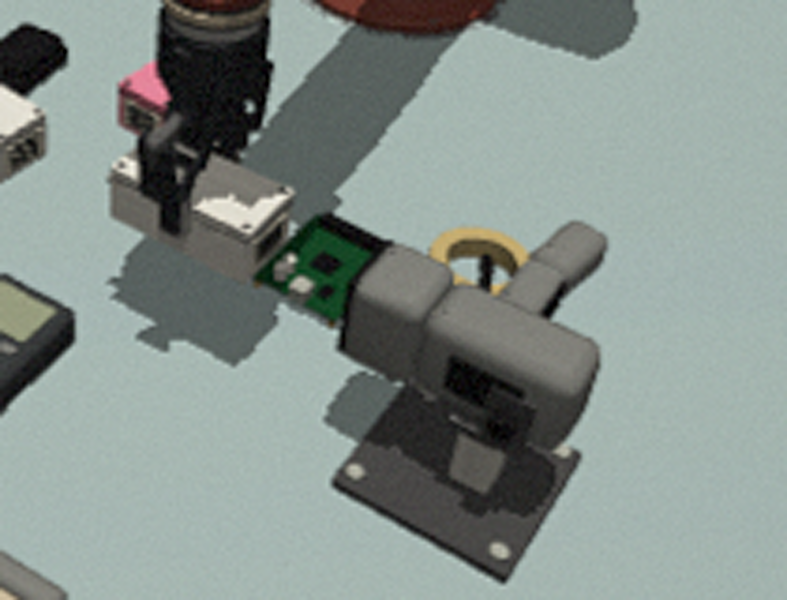

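View pics/top9.png

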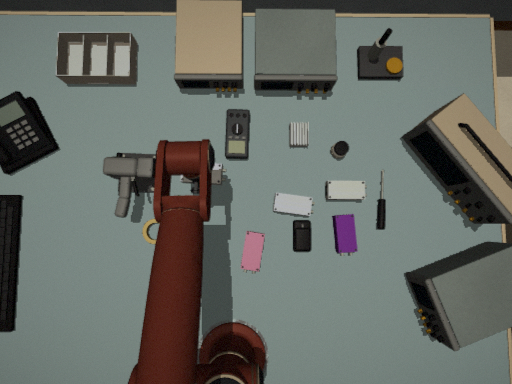

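The unit is level before the window, with its label end at crop (270,240) facing the scanner head at (395,300). The other units and bystanders are unmoved. I'll make a small correction and measure.

```bash
python3 -m handwheel '[{"dx":0.004,"dy":0.003,"dz":0,"ax":0,"ay":0,"az":0},{"dx":0.004,"dy":0.003,"dz":0,"ax":0,"ay":0,"az":0},{"dx":0.004,"dy":0.003,"dz":0,"ax":0,"ay":0,"az":0},{"dx":0.004,"dy":0.003,"dz":0,"ax":0,"ay":0,"az":0},{"dx":0.004,"dy":0.003,"dz":0,"ax":0,"ay":0,"az":0}]'; python3 - <<'E'
from h import *
from plant import manip
import time
f=manip.grab_frame("scene");pickle.dump(f,open("sA.pkl","wb")); c=cloud(f)
hsv=cv2.cvtColor(f["image"],cv2.COLOR_BGR2HSV)
m=(c[...,2]>.13)&(c[...,2]<.158)&(abs(c[...,0]-.583)<.05)&(c[...,1]>.01)&(c[...,1]<.18)&(hsv[...,2]>90)
p=c[m]; print(len(p),"top z",np.median(p[:,2])); A=np.c_[p,np.ones(len(p))]
q=p[p[:,2]>np.median(p[:,2])-.006]; co=np.linalg.lstsq(np.c_[q[:,:2],np.ones(len(q))],q[:,2],rcond=None)[0]; print("slopes",co[:2]); print(cv2.minAreaRect((q[:,:2]*1000).astype(np.float32)))
s0=pickle.load(open("scene0.pkl","rb"));
t0=pickle.load(open("top0.pkl","rb"));t1=manip.grab_frame("top")
for a,b in((t0,t1),):
  d=cv2.absdiff(a["image"],b["image"]).max(2); print("diff right part",(d[100:260,265:400]>60).sum(), (d[60:165,225:260]>60).sum())
go(.583,.086,.113,-3); s=manip.state(); print(s["joint_vel"].round(3))
E
```

```text
time: 22.3
tool_pos: [0.5825, 0.0871, 0.113]
tool_rot: [0.0, 1.0, -0.027, -0.0]
contact_force: [0.1, 0.6, -5.3]
gripper_width: 0.694
474 top z 0.14800166272076548
slopes [-0.01098888  0.00051231]
((580.953125, 87.89996337890625), (121.66753387451172, 68.13168334960938), 86.87062072753906)
diff right part 0 0
t 22.4 pos [0.5826 0.087  0.113 ] yaw -3.15 F [-0.  -0.2 -4.3] w 0.688
d [0.0005 0.001  0.    ] turn [ 0.     0.    -0.003]
[ 0.     0.001 -0.001 -0.     0.001  0.   ]
```

```bash
python3 -c "
from plant import manip
print(manip.job_done())"
```

```text
the job is handed in; nothing more can be done
None
```

The job is handed in: the scanner trigger was squeezed and released, and the rattling unit is held in front of the window. `job_done()` gives no verdict, so these are my own checks.

- **Trigger:** I squeezed it until the gripper stopped at a width of 0.466, which a tighter command did not change. I then opened, and the wrist picture showed it sprung back.
- **Finding the rattler:** The first unit I lifted, the one nearest the scanner, was the rattler. The torque changed sign with tilt, as a mass of about 0.2 kg moving about ±39 mm would cause. Shaking it gave a 7.7 N knock with the arm nearly stopped. The early level-torque readings were ambiguous, between the values expected for a quiet and a rattling unit, so I re-measured at ±0.03 rad. I never touched the other two units, so they gave no comparison.
- **Final hold:** These are from the last camera view.
  - The unit is still and level, with slopes of about 0.01.
  - It is turned -3.1° against about -3° for the scanner.
  - The label is at about 120 mm height, about 80 mm from the window and a few millimetres off its axis.
- **Rest of the bench:** The top camera showed no change around the two quiet units, the mouse, jar, finned box, screwdriver and meter. I did not compare the board and tape roll that way. The board looks in place in the last close-up and the tape roll is partly hidden in the last top view.

The job took about 22.4 s of the 72 s allowed.

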